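Prove the trip switch, then bring on the welding bench circuits in order

ROBOT

A 6-joint arm with a two-finger parallel gripper is mounted at the origin on the work surface. World frame = base frame: x ahead of the robot, y to its left, z up, the work surface at z = 0. Lengths are in m, angles in rad, forces in N, time in s.
With the tool pointing down it reaches from about 0.25 to 0.85 m from the base axis. Payload 12.5 kg.
Tool frame: the origin (TCP) lies on the centre line of the jaws, within the pads' length; the fingertips stand 11 mm ahead of it and the grasp point (between the pads) lies 8 mm behind it (nose_length is the distance from the TCP to the fingertips, in m); z points along the fingers, y is the line along which they close (so a half turn about z gives the same grasp; the last joint's range is limited). The gripper opens to 93 mm and grips with 3 to 60 N. Pads are 15 mm wide; open, the fingers measure 128 mm over their backs; the gripper's body (75 mm by 188 mm) begins 65 mm behind the grasp point.
Start: joints at [1.084, 0.351, 1.652, -0, 1.139, -0.085], TCP at [0.215, 0.506, 0.23] pointing down, gripper open.
Joint ranges: [-2.75, 2.75], [-0.79, 2.1], [0.01, 2.65], [-1.57, 4.71], [0.07, 3.14], [-2.87, 2.87]. Speed limits (rad/s): [2.22, 2.22, 2.79, 3.14, 3.14, 3.14].

INTERFACE

Orientations are given as [roll, pitch, yaw] about the fixed x, y, z axes, in that order (R = Rz(yaw) Ry(pitch) Rx(roll)).
In Python, from workcell import * gives the robot as it stands. The module is installed in compiled form; this text tells all that it offers. Calls block until the motion is done:
- goto(position, orientation): joint-space move of the TCP to a pose.
- movel(position, rotation=None, max_speed=0.15, threshold=None): straight line of the TCP; rotation=None keeps the orientation; max_speed is the mean speed in m/s. With threshold (N) it stops when the force on the tool has changed by that much, and returns True; else False.
- goto_joints(angles): joint-space move.
- set_gripper(opening, newtons=None): finger opening in m; newtons is the grip in N (None keeps the last); returns when the fingers have stopped.
- wait(seconds).
- solve_ik(position, orientation): joint angles nearest the present ones, or None.
- state(): the state.
- camera(name): name is "scene" or "top" or "wrist"; returns (picture, depth): 480x640x3 uint8, red, green, blue; 480x640 float32, m along the optical axis (not along the pixel's ray), 0 where there is no reading.
- camera_params(name): a dict with "fov_y" (degrees; the focal length in pixels is half the picture's height over the tangent of half this angle, whatever the lens; pixels are square), "cx", "cy" (the principal point, pixels), "distortion" ([k1, k2, p1, p2, k3] as OpenCV has them; the pictures are not rectified), "eye" and "attitude" of the camera in the world. Camera axes: x right, y up, looking along -z (the intrinsics and any distortion apply to the point x, -y, -z); pixel columns grow to the right and rows downward; lengths in m; the calibration is good to about 2 mm. A picture is of the moment at which its call begins: read the wrist's pose just before it. camera_params takes no time and is no camera call; for the wrist camera it gives the pose at the moment of the call.
A pose or a line that the arm cannot do raises IKError and nothing moves.
- finish_job(): hands the job in; it is judged then, once.
Trained networks look in the newest picture that a camera, given by its name, has taken for a name from the list of things; names that differ only in an ending like _2 or _b are one class to them, and where a whole thing is asked for, a point or a joint stands for the part that bears it (a point fixed in the world has none). Each returns a list of dicts, best first, with "conf" (0 to 1); they miss things now and then, are a little off and sometimes report something else, mostly with a low value. They report only what shows in the picture. A call takes as long as a camera call.
- find_in(label, camera): "rect" ([left, top, right, bottom] in pixels, round what is visible of it).
- regions_of(label, camera): "region" (480x640 bool, what is visible of it) and "rect" ([left, top, right, bottom] in pixels, round what is visible of it).
- landmark_of(label, camera): "position" ([column, row] in pixels: a listed point, or the origin of a listed thing).
The state is a dict: "t": time; "q": joint angles; "qd": joint speeds; "effort": joint torques, N m; "ee_pos": TCP position; "ee_rot": TCP orientation; "ft_force": force on the tool from outside, world axes, zero at the start; "moment": the same for the moment, N m; "width": finger opening in m; "grip_force": force on a finger pad.
Only numpy, scipy, OpenCV 4.12 (cv2) and the standard library are available. Lean on these libraries where they do the work, as an engineer would, in place of code of your own. Each camera call takes 0.05 s, during which the arm holds its last target. There are 200 camera calls.

TASK

Before welding starts, test the bench's trip switch: press the mushroom test key so that the lever drops, then lift the lever back up until its catch holds it. Only then switch on the circuits one at a time: first the round key (extraction fan), then the square key (lights), last the long bar key (welding supply), pressing each until it clicks and stays in by itself. Press by feel without ramming any key against its stop, and leave the can, mug and hammer where they are.

Things in the scene. Friction and masses are not known exactly. Their poses are not given: they have to be found in the camera images.
- key_bank: fixed grey console 130 (x) x 250 (y) x 80 mm high, left or right of the trip unit; origin at the centre of its underside, z up. On its flat deck three black keys stand in a row along y, 75 mm apart, each in a 96 x 66 x 6 mm aluminium bezel; which key is in which place differs.
- trip_unit: fixed grey box 140 (x) x 160 (y) x 80 mm high; origin at the centre of its underside, z up. On its deck: the lever, hinged between two dark cheeks at x = -20, y = -45 mm, and the mushroom test key at x = +20, y = +45 mm. The lever swings in the unit's x-z plane and drops to its -x side, its handle then overhanging the front edge.
- trip_lever (a joint): rad: 0 = end stop, 80 deg above horizontal; about 0.12 = resting on the catch (up); 1.19 = dropped, 12 deg above horizontal, pointing to the unit's -x. A spring pulls it down. To reset, raise the handle (4 to 8 N, to 15 N at the click) to the end stop: the catch clicks in in the last 0.08 rad, the test key dipping and popping up again. Let go too early and it falls.
- lever_grip (a point): centre of the lever's black handle, 100 mm from the hinge axis. Handle: 55 mm long along the lever (end 125 mm from the hinge), 22 mm wide along y (the width to pinch), 16 mm thick; then a steel blade 14 mm wide, 8 mm thick. Can be pinched from above across the 22 mm, and turns between the pads as the lever swings.
- lever_hinge (a point): point on the lever's hinge axis, midway between the cheeks, 12 mm above the deck (92 mm above the bench); x, y, z axes as the trip unit's, the hinge axis being y.
- test_key (a joint): travel of the test key in m, 0 = out, 0.009 = fully down; springs back by itself. 2.5 N to start, 6 N fully down. Frees the lever when 3 to 6 mm down.
- test_key_top (a point): centre of the top of the test key, a black mushroom cap 42 mm across standing 31 mm above the trip unit's deck when out; axes as the trip unit's.
- round_key (a joint): travel of the round circuit key in m, 0 = out. Its spring pushes it out (2 to 6 N); it must be forced past a click (peak 7 to 11 N), just before a hard stop, then stays locked in for good. Let go before the click and it springs out. How deep it locks is unknown and differs from key to key and day to day: 9 to 22 mm, the hard stop 1 to 2 mm deeper. Over 38 N on a key is ramming.
- round_key_top (a point): centre of the top face of the round circuit key, a black cap whose top face is a round disc, 46 mm across, 40 mm above the bank's deck when out (120 mm above the bench); axes as the bank's. The point moves down with the key.
- square_key (a joint): travel of the square circuit key in m, 0 = out. Its spring pushes it out (2 to 6 N); it must be forced past a click (peak 7 to 11 N), just before a hard stop, then stays locked in for good. Let go before the click and it springs out. How deep it locks is unknown and differs from key to key and day to day: 9 to 22 mm, the hard stop 1 to 2 mm deeper. Over 38 N on a key is ramming.
- square_key_top (a point): centre of the top face of the square circuit key, a black cap whose top face is a square, 42 x 42 mm, 40 mm above the bank's deck when out (120 mm above the bench); axes as the bank's. The point moves down with the key.
- bar_key (a joint): travel of the bar circuit key in m, 0 = out. Its spring pushes it out (2 to 6 N); it must be forced past a click (peak 7 to 11 N), just before a hard stop, then stays locked in for good. Let go before the click and it springs out. How deep it locks is unknown and differs from key to key and day to day: 9 to 22 mm, the hard stop 1 to 2 mm deeper. Over 38 N on a key is ramming.
- bar_key_top (a point): centre of the top face of the bar circuit key, a black cap whose top face is a long narrow bar, 80 mm long (along the bank's x) and 22 mm wide, 40 mm above the bank's deck when out (120 mm above the bench); axes as the bank's. The point moves down with the key.
- spray_can: bystander: spray can 66 mm across, 170 mm tall, loose, origin at the centre of its underside
- mug: bystander: steel mug 84 mm across, 90 mm tall, loose, origin at the centre of its underside
- hammer: bystander: hammer with wooden handle, 260 mm long, lying on the bench behind the boxes, loose, handle along its -x, origin mid-length at its underside

How it is judged:
By the outcome, as a careful person would: the job done as asked, in the order asked, and still so for the second after the job is handed in, with the robot touching nothing.
It also fails if it takes over 67 s, if anything falls off the work surface, if the arm or the gripper's body presses on something with over 40 N, if the wrist force passes 120 N, or if a joint passes its speed limit or range.

## Working session

There is one attempt and no reset: what is moved stays moved. The work goes in short steps, each a Python script; the robot and the scene stay as the last script left them, time stands still between calls to the robot, and variables do not carry over. Pictures are saved under pics/ and viewed, at most 10 in all, crops included, and the job is handed in when it is done.

```bash
mkdir -p pics; cat > h.py <<'E'
from workcell import *
import numpy as np, cv2
from scipy.spatial.transform import Rotation as R
def rotm(a):
    a=np.array(a,float)
    return a if a.shape==(3,3) else (R.from_euler('xyz',a).as_matrix() if a.size==3 else R.from_quat(a).as_matrix())
def ray(p,px):
    f=240/np.tan(np.radians(p["fov_y"])/2)
    K=np.array([[f,0,p["cx"]],[0,f,p["cy"]],[0,0,1]])
    u=cv2.undistortPoints(np.array([[px]],float),K,np.array(p["distortion"],float))[0,0]
    return rotm(p["attitude"])@np.array([u[0],-u[1],-1.])
def atz(p,px,z):
    d=ray(p,px);e=np.array(p["eye"]);return e+d*(z-e[2])/d[2]
def atdepth(p,px,dep): return np.array(p["eye"])+ray(p,px)*dep
E
python3 - <<'E'
from h import *
for c in("scene","top"):
    im,d=camera(c);p=camera_params(c);print(c,p)
    cv2.imwrite(f"pics/{c}0.png",im[:,:,::-1]);np.save(f"{c}d.npy",d)
    for l,z in(("round_key_top",.12),("square_key_top",.12),("bar_key_top",.12),("test_key_top",.111),("lever_grip",.19),("lever_hinge",.092),("key_bank",0),("trip_unit",0),("spray_can",0),("mug",0),("hammer",0)):
        for r in landmark_of(l,c)[:2]:
            q=r["position"];u,v=int(round(q[0])),int(round(q[1]))
            print(l,round(r["conf"],2),np.round(q,1),"atz",atz(p,q,z).round(4),"dep",atdepth(p,q,d[min(max(v,0),479),min(max(u,0),639)]).round(4))
print(state())
E
```

```text
scene {'fov_y': 53.52543813626735, 'cx': 318.8014710867682, 'cy': 242.2041415664234, 'distortion': array([-0.12399624,  0.        ,  0.        ,  0.        ,  0.        ]), 'eye': array([ 1.23194235, -0.3059605 ,  1.1310184 ]), 'attitude': array([0.63316778, 0.00661052, 1.10218514])}
round_key_top 0.57 [217.9 266.3] atz [ 0.5173 -0.2412  0.12  ] dep [ 0.5152 -0.241   0.117 ]
round_key_top 0.56 [277.2 256. ] atz [ 0.5573 -0.0925  0.12  ] dep [ 0.5592 -0.0931  0.1229]
square_key_top 0.59 [382.9 227.6] atz [0.6021 0.1993 0.12  ] dep [0.5977 0.2029 0.1129]
square_key_top 0.57 [248.2 256.3] atz [ 0.5239 -0.1599  0.12  ] dep [ 0.5213 -0.1594  0.1163]
bar_key_top 0.69 [217.8 269.1] atz [ 0.5253 -0.2444  0.12  ] dep [ 0.5244 -0.2443  0.1187]
test_key_top 0.53 [384.2 227.1] atz [0.5966 0.2079 0.111 ] dep [0.5945 0.2097 0.1075]
test_key_top 0.29 [365.8 255.5] atz [0.6551 0.1158 0.111 ] dep [0.6391 0.1275 0.0826]
lever_grip 0.6 [346.5 209.2] atz [0.5511 0.112  0.19  ] dep [0.559  0.1071 0.201 ]
lever_hinge 0.77 [351.3 238. ] atz [0.5761 0.1176 0.092 ] dep [0.5844 0.1123 0.105 ]
lever_hinge 0.28
[... 1856 characters left out ...]
ep [0.7576 0.0154 0.0246]
{'t': 1.2, 'q': array([ 1.08438324e+00,  3.50677842e-01,  1.65177417e+00,  6.26385426e-08,
        1.13909424e+00, -8.46048173e-02]), 'qd': array([ 1.12985293e-03,  4.75817235e-04,  6.87549924e-05,  6.83758387e-04,
       -7.36524384e-04, -3.06960249e-05]), 'effort': array([ 2.84341593e-03, -4.97236812e+01, -2.85484618e+01,  7.00955023e-02,
        2.19256093e-02,  3.99235589e-06]), 'ee_pos': array([0.21507492, 0.50620487, 0.22965453]), 'ee_rot': array([3.14154641e+00, 3.86443241e-06, 2.73978435e+00]), 'ft_force': array([-0.74823581, -0.29071105, -0.61399029]), 'moment': array([-0.04878853,  0.00888598,  0.01561689]), 'grip_force': 0.0, 'width': 0.09275426955447592}
```

```bash
python3 - <<'E'
import cv2
a=cv2.imread("pics/top0.png")[200:320,220:440];cv2.imwrite("pics/top0c.png",cv2.resize(a,None,fx=3.6,fy=3.6,interpolation=cv2.INTER_CUBIC))
E
```

```text
(no output)
```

View pics/scene0.png

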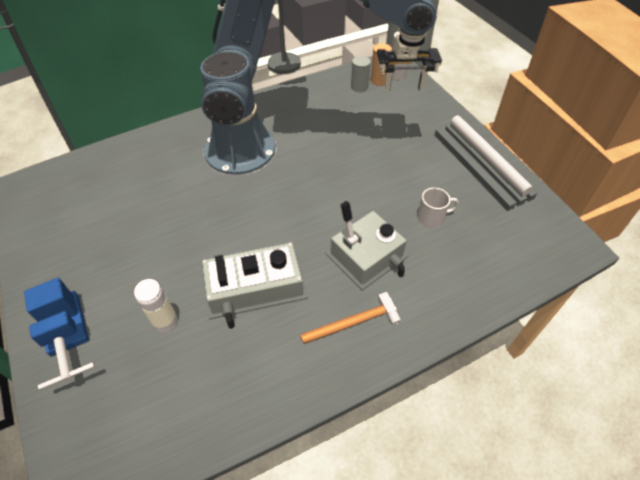

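View pics/top0c.png

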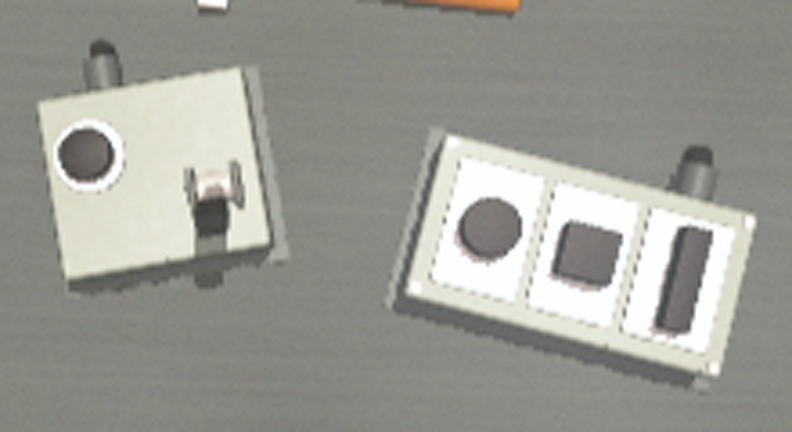

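```bash
python3 - <<'E'
from h import *
for c in("top","scene"):
    p=camera_params(c);d=np.load(c+"d.npy")
    f=240/np.tan(np.radians(p["fov_y"])/2);K=np.array([[f,0,p["cx"]],[0,f,p["cy"]],[0,0,1]])
    uv=np.stack(np.meshgrid(np.arange(640.),np.arange(480.)),-1).reshape(-1,1,2)
    u=cv2.undistortPoints(uv,K,np.array(p["distortion"]))[:,0]
    W=(np.c_[u[:,0],-u[:,1],-np.ones(len(u))]*d.reshape(-1,1))@rotm(p["attitude"]).T+p["eye"]
    for n,cx,cy,r in(("bank",.54,-.17,.16),("unit",.586,.158,.14)):
        near=(np.hypot(W[:,0]-cx,W[:,1]-cy)<r)&(d.ravel()>0)
        deck=W[near&(abs(W[:,2]-.08)<.006)]
        rect=cv2.minAreaRect(deck[:,:2].astype(np.float32))
        b=W[near&(W[:,2]>.055)&(W[:,2]<.14)]
        print(c,n,len(deck),"z",np.median(deck[:,2]).round(4),rect,cv2.minAreaRect(b[:,:2].astype(np.float32)))
        if c=="top":
            lo,hi=(.112,.13)if n=="bank" else(.1,.118)
            m=(near&(W[:,2]>lo)&(W[:,2]<hi)).reshape(480,640).astype(np.uint8)
            k,lab,st,ce=cv2.connectedComponentsWithStats(m)
            for i in range(1,k):
                if st[i,4]>25:
                    P=W[lab.ravel()==i];print("  key",st[i,4],((P.max(0)+P.min(0))/2).round(4),P.mean(0).round(4),np.ptp(P,axis=0).round(3))
E
```

```text
top bank 2803 z 0.081 ((0.5398057699203491, -0.16219140589237213), (0.2495044767856598, 0.12972477078437805), 76.8025131225586) ((0.5534246563911438, -0.16617940366268158), (0.2511877417564392, 0.15810078382492065), 76.86337280273438)
  key 228 [ 0.5571 -0.089   0.1191] [ 0.5565 -0.089   0.1187] [0.043 0.043 0.013]
  key 250 [ 0.5406 -0.162   0.1189] [ 0.5396 -0.1622  0.1187] [0.047 0.047 0.013]
  key 254 [ 0.5219 -0.2346  0.1186] [ 0.5226 -0.2346  0.1185] [0.08  0.036 0.013]
top unit 2431 z 0.079 ((0.592419445514679, 0.16613999009132385), (0.14012259244918823, 0.15983936190605164), 11.795872688293457) ((0.6066980957984924, 0.16908296942710876), (0.16920685768127441, 0.1598992794752121), 11.741291046142578)
  key 181 [0.6021 0.2143 0.1073] [0.6022 0.2136 0.1081] [0.038 0.038 0.014]
  key 81 [0.5812 0.1177 0.1053] [0.5826 0.1171 0.1032] [0.039 0.044 0.01 ]
scene bank 2550 z 0.0806 ((0.540574312210083, -0.16605694591999054), (0.2501433193683624, 0.13364070653915405), 77.24221801757812) ((0.5457037687301636, -0.16710394620895386), (0.249904066324234, 0.14770649373531342), 76.9758071899414)
scene unit 1942 z 0.0791 ((0.5922086834907532, 0.1628837287425995), (0.14247708022594452, 0.16331031918525696), 11.738082885742188) ((0.6021590828895569, 0.1652650535106659), (0.1617722511291504, 0.16429905593395233), 12.20023250579834)
```

```bash
cat >> h.py <<'E'
BY=np.radians(-13.1);B=np.array([.540,-.163]);UY=np.radians(11.8);U=np.array([.5924,.1650])
def loc(o,yaw,x,y,z):
    c,s=np.cos(yaw),np.sin(yaw);return np.array([o[0]+c*x-s*y,o[1]+s*x+c*y,z])
def best(pos,yaw):
    q0=np.array(state()["q"]);o=[]
    for k in(-1,0,1):
        r=[np.pi,0,yaw+k*np.pi];q=solve_ik(pos,r)
        if q is not None:o.append((abs(np.array(q)-q0).max(),r))
    return min(o,key=lambda a:a[0])[1]
def show(m):
    s=state();print(m,"t",round(s["t"],2),"tcp",np.round(s["ee_pos"],4),"F",np.round(s["ft_force"],1),"w",round(s["width"],4),"g",round(s["grip_force"],1),flush=True)
E
python3 - <<'E'
from h import *
set_gripper(0.0,20);show("closed")
P=loc(U,UY,.02,.045,.25);r=best(P,UY+np.pi/2)
goto(P,r);show("above")
P[2]=.111+.011+.005;movel(P,max_speed=.12);show("near")
P[2]=.111+.011-.0075;print(movel(P,max_speed=.012,threshold=14));show("pressed");wait(.3);show("")
P[2]=.17;movel(P,max_speed=.15);show("up")
c="top";im,d=camera(c);p=camera_params(c)
for l,z in(("lever_grip",.113),("lever_hinge",.092)):
    for q in landmark_of(l,c)[:2]:print(l,round(q["conf"],2),q["position"],atz(p,q["position"],z).round(4))
print("expected dropped grip",loc(U,UY,-.02-.0978,-.045,.1128))
cv2.imwrite("pics/top1.png",cv2.resize(im[200:320,220:440,::-1],None,fx=3.6,fy=3.6))
E
```

```text
closed t 2.65 tcp [0.2151 0.5062 0.2296] F [ 0.1  0.4 -0.3] w 0.0005 g 0.0
above t 4.42 tcp [0.6023 0.2141 0.25  ] F [-0.7 -0.9 -0.1] w 0.0006 g 0.0
near t 5.6 tcp [0.6032 0.2133 0.1278] F [-0.2  0.8  0.9] w 0.0006 g 0.0
False
pressed t 6.79 tcp [0.603  0.2132 0.1147] F [-0.7  0.2  5. ] w 0.0002 g 2.3
 t 7.09 tcp [0.6029 0.2132 0.1146] F [2.2 1.8 4.6] w 0.0005 g 2.3
up t 7.61 tcp [0.6022 0.2129 0.169 ] F [ 0.8  0.7 -0.5] w 0.0002 g 0.0
lever_grip 0.54 [287.1, 286.6] [0.4866 0.0918 0.113 ]
lever_hinge 0.6 [277.4, 249.3] [0.5864 0.1231 0.092 ]
expected dropped grip [0.48629174 0.09686133 0.1128    ]
```

View pics/top1.png

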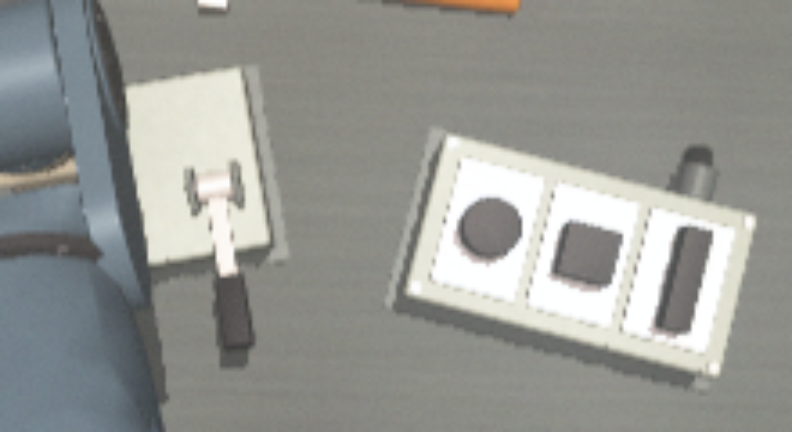

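```bash
python3 - <<'E'
from h import *
def G(a,dz=0):
    a=np.radians(a);return loc(U,UY,-.02-.1*np.cos(a),-.045,.092+.1*np.sin(a)-.008+dz)
movel(loc(U,UY,.02,.045,.21),max_speed=.2)
P=G(12,.10);r=best(P,UY);goto(P,r);set_gripper(.05);show("above lever")
movel(G(12),max_speed=.1);show("at handle")
set_gripper(0,30);show("pinched")
for a in(20,28,36,44,52,60,67,73):
    if movel(G(a),max_speed=.06,threshold=25):show("THR");break
    show(a)
for a in(76,78,80,81,82,83,84):
    t=movel(G(a),max_speed=.02,threshold=15);show((a,t))
    if t:break
    F=np.array(state()["ft_force"])
    if np.linalg.norm(F)>22:break
E
```

```text
above lever t 10.32 tcp [0.4863 0.0968 0.2048] F [-0.3  0.2  0.3] w 0.0501 g 0.0
at handle t 11.47 tcp [0.4866 0.0969 0.1053] F [ 0.  -0.3  0.4] w 0.0504 g 0.0
pinched t 12.03 tcp [0.4861 0.0976 0.1049] F [-1.2  8.1  1.5] w 0.0216 g 30.0
20 t 12.42 tcp [0.4895 0.0984 0.1179] F [-1.3  6.6 -2.9] w 0.0218 g 30.0
28 t 12.8 tcp [0.4948 0.0995 0.1305] F [-2.4  6.4 -3.9] w 0.022 g 30.0
36 t 13.18 tcp [0.5018 0.1009 0.1422] F [-3.2  5.6 -2.1] w 0.022 g 30.0
44 t 13.57 tcp [0.5104 0.1028 0.1528] F [-4.4  5.  -2.6] w 0.0217 g 30.0
52 t 13.95 tcp [0.5204 0.1048 0.1619] F [-3.9  5.3 -2.9] w 0.0223 g 30.0
60 t 14.33 tcp [0.5315 0.1071 0.1696] F [-5.4  4.1 -3.6] w 0.0218 g 30.0
67 t 14.68 tcp [0.5411 0.1091 0.1745] F [-8.2  1.9 -4.1] w 0.0221 g 30.0
73 t 15.01 tcp [0.5512 0.1112 0.1783] F [-7.9  2.6 -2.9] w 0.0217 g 30.0
(76, False) t 15.42 tcp [0.5558 0.1122 0.1797] F [-9.1  2.6 -1.3] w 0.0219 g 30.0
(78, False) t 15.74 tcp [0.5592 0.1129 0.1806] F [-9.6  2.1 -0.8] w 0.0215 g 30.0
(80, False) t 16.07 tcp [0.5628 0.1137 0.1814] F [-8.3  2.   0.4] w 0.0216 g 30.0
(81, False) t 16.32 tcp [0.5645 0.114  0.1818] F [-8.7  3.5  0.6] w 0.0213 g 30.0
(82, False) t 16.57 tcp [0.5665 0.1144 0.1821] F [-8.2  2.9  0.9] w 0.0217 g 30.0
(83, False) t 16.82 tcp [0.5681 0.1148 0.1824] F [-8.8  2.5  1.8] w 0.0211 g 30.0
(84, False) t 17.07 tcp [0.5697 0.1151 0.1826] F [-8.7  2.4  1.9] w 0.0211 g 30.0
```

```bash
python3 - <<'E'
from h import *
def G(a,dz=0):
    a=np.radians(a);return loc(U,UY,-.02-.1*np.cos(a),-.045,.092+.1*np.sin(a)-.008+dz)
for a in range(85,97):
    t=movel(G(a),max_speed=.02,threshold=14);show((a,t))
    if t or np.linalg.norm(state()["ft_force"])>22:break
im,d=camera("scene");cv2.imwrite("pics/s2.png",cv2.resize(im[150:290,290:450,::-1],None,fx=4,fy=4))
E
```

```text
(85, False) t 17.32 tcp [0.5715 0.1155 0.1829] F [-8.4  1.7  2.2] w 0.0219 g 30.0
(86, False) t 17.57 tcp [0.5732 0.1158 0.1831] F [-9.1  2.1  2.9] w 0.0216 g 30.0
(87, False) t 17.82 tcp [0.575  0.1162 0.1832] F [-7.8  2.3  2.6] w 0.0209 g 30.0
(88, False) t 18.07 tcp [0.5767 0.1165 0.1834] F [-8.9  2.   2.7] w 0.0214 g 30.0
(89, False) t 18.32 tcp [0.5773 0.1167 0.1833] F [-15.3   0.8   6.6] w 0.021 g 30.0
(90, False) t 18.57 tcp [0.5775 0.1167 0.1832] F [-24.   -1.1  12.8] w 0.0214 g 29.9
```

View pics/s2.png

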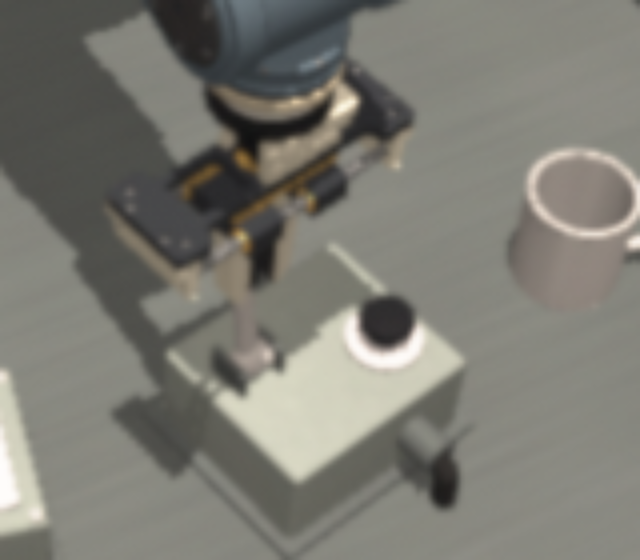

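```bash
python3 - <<'E'
from h import *
def G(a,dz=0):
    a=np.radians(a);return loc(U,UY,-.02-.1*np.cos(a),-.045,.092+.1*np.sin(a)-.008+dz)
for a in(89,87,86,85,84,83,82,81,80):
    t=movel(G(a),max_speed=.03,threshold=20);show((a,t))
    if t or state()["ft_force"][0]>3:break
E
```

```text
(89, False) t 18.87 tcp [0.5773 0.1167 0.1833] F [-14.6   1.3   7.1] w 0.021 g 30.0
(87, False) t 19.13 tcp [0.5752 0.1162 0.1832] F [-6.7  2.9  0.8] w 0.0213 g 30.0
(86, False) t 19.38 tcp [0.5737 0.1159 0.183 ] F [-5.2  3.7  0.5] w 0.0214 g 30.0
(85, False) t 19.63 tcp [0.5721 0.1156 0.1828] F [-4.3  3.1 -2.7] w 0.0212 g 30.0
(84, False) t 19.88 tcp [0.5706 0.1153 0.1826] F [-3.1  4.9 -4.5] w 0.0211 g 30.0
(83, False) t 20.13 tcp [0.5693 0.115  0.1824] F [-1.7  5.6 -6.5] w 0.021 g 30.0
(82, False) t 20.38 tcp [0.568  0.1147 0.1821] F [ 1.4  5.8 -8.9] w 0.0214 g 30.0
(81, False) t 20.63 tcp [0.5668 0.1144 0.1819] F [  4.    5.7 -10.1] w 0.0212 g 30.0
```

```bash
python3 - <<'E'
from h import *
set_gripper(.05);show("released")
p=np.array(state()["ee_pos"]);p[2]=.26;movel(p,max_speed=.2)
im,d=camera("scene");cv2.imwrite("pics/s3.png",cv2.resize(im[150:290,290:450,::-1],None,fx=4,fy=4));show("up")
E
```

```text
released t 21.31 tcp [0.5667 0.1136 0.1828] F [0.5 0.1 0.1] w 0.0501 g 0.0
up t 21.89 tcp [0.5661 0.1136 0.2584] F [-0.6 -0.3 -0.3] w 0.0498 g 0.0
```

View pics/s3.png

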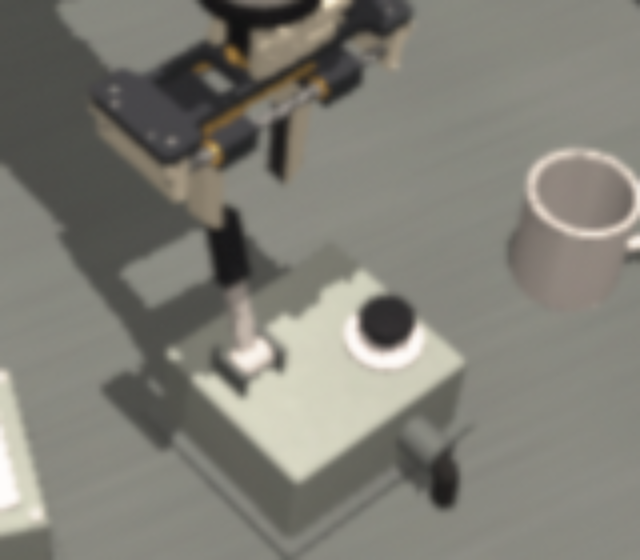

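The lever is upright by itself after the fingers let go (handle around 225,245 in the crop) and the test key is out. Next is the round key.

```bash
cat >> h.py <<'E'
def press(y):
    P=loc(B,BY,0,y,.25)
    r=best(P,BY+np.pi/2);goto(P,r)
    if state()["width"]>.005:set_gripper(0,20)
    P[2]=.12+.011+.004;movel(P,max_speed=.15);show("near")
    P[2]=.12+.011-.0245;t=movel(P,max_speed=.01,threshold=14);show(("press",t,"depth",round(.131-state()["ee_pos"][2],4)))
    wait(.2);show("hold")
    q=np.array(state()["ee_pos"]);q[2]=.25;movel(q,max_speed=.2);show("up")
E
python3 - <<'E'
from h import *
press(.075)
E
```

```text
near t 25.07 tcp [ 0.5575 -0.0901  0.1359] F [-0.1 -0.3 -0.1] w 0.0006 g 0.0
('press', True, 'depth', np.float64(0.0121)) t 26.73 tcp [ 0.5574 -0.09    0.1189] F [-2.2  0.2  7.1] w 0.0003 g 3.2
hold t 26.93 tcp [ 0.5574 -0.09    0.1189] F [-1.6 -0.   6. ] w 0.0004 g 3.4
up t 27.73 tcp [ 0.5568 -0.0899  0.2486] F [0.1 0.6 0.6] w 0.0006 g 0.0
```

```bash
cat >> h.py <<'E'
def cloud(c):
    im,d=camera(c);p=camera_params(c)
    f=240/np.tan(np.radians(p["fov_y"])/2);K=np.array([[f,0,p["cx"]],[0,f,p["cy"]],[0,0,1]])
    uv=np.stack(np.meshgrid(np.arange(640.),np.arange(480.)),-1).reshape(-1,1,2)
    u=cv2.undistortPoints(uv,K,np.array(p["distortion"]))[:,0]
    W=(np.c_[u[:,0],-u[:,1],-np.ones(len(u))]*d.reshape(-1,1))@rotm(p["attitude"]).T+p["eye"]
    return im,W[d.ravel()>0]
def heights(cams=("wrist","scene")):
    for c in cams:
        im,W=cloud(c);o=[]
        for y in(.075,0,-.075):
            k=loc(B,BY,0,y,0);m=(np.hypot(W[:,0]-k[0],W[:,1]-k[1])<.009)&(W[:,2]<.135)
            o.append((int(m.sum()),np.median(W[m,2]).round(4)if m.any()else None))
        print(c,o)
    return im
E
python3 - <<'E'
from h import *
heights()
E
```

```text
wrist [(477, np.float64(0.1102)), (39, np.float64(0.1207)), (179, np.float64(0.1207))]
scene [(28, np.float64(0.1077)), (35, np.float64(0.1192)), (30, np.float64(0.1187))]
```

```bash
python3 - <<'E'
from h import *
press(0);heights()
E
```

```text
near t 29.15 tcp [ 0.5405 -0.1629  0.1358] F [ 0.3  0.4 -0.4] w 0.0005 g 0.0
('press', True, 'depth', np.float64(0.0108)) t 30.73 tcp [ 0.5403 -0.1631  0.1202] F [-2.3  0.7  6.2] w 0.0008 g 3.1
hold t 30.93 tcp [ 0.5403 -0.1631  0.1202] F [-2.9  1.   7. ] w 0.0005 g 3.3
up t 31.73 tcp [ 0.5398 -0.1629  0.2486] F [-0.1  0.6 -0.2] w 0.0007 g 0.0
wrist [(555, np.float64(0.1101)), (478, np.float64(0.1114)), (37, np.float64(0.1208))]
scene [(34, np.float64(0.1085)), (32, np.float64(0.1093)), (31, np.float64(0.1187))]
```

```bash
python3 - <<'E'
from h import *
press(-.075);im=heights()
cv2.imwrite("pics/s4.png",cv2.resize(im[170:350,130:470,::-1],None,fx=2.3,fy=2.3));show("")
E
```

```text
near t 33.15 tcp [ 0.5235 -0.236   0.1358] F [ 1.2 -0.7  0.2] w 0.0005 g 0.0
('press', True, 'depth', np.float64(0.0178)) t 35.14 tcp [ 0.5232 -0.2361  0.1132] F [-1.4  0.4  5.5] w 0.0004 g 3.2
hold t 35.34 tcp [ 0.5232 -0.2362  0.1132] F [-1.6  0.9  7.9] w 0.0005 g 3.4
up t 36.17 tcp [ 0.5227 -0.2359  0.2486] F [-0.2  0.6 -0.8] w 0.0004 g 0.0
wrist [(529, np.float64(0.1103)), (557, np.float64(0.1114)), (462, np.float64(0.1045))]
scene [(32, np.float64(0.1083)), (33, np.float64(0.1087)), (33, np.float64(0.1022))]
 t 36.27 tcp [ 0.5227 -0.2359  0.2484] F [-0.7 -0.3  0. ] w 0.0007 g 0.0
```

View pics/s4.png

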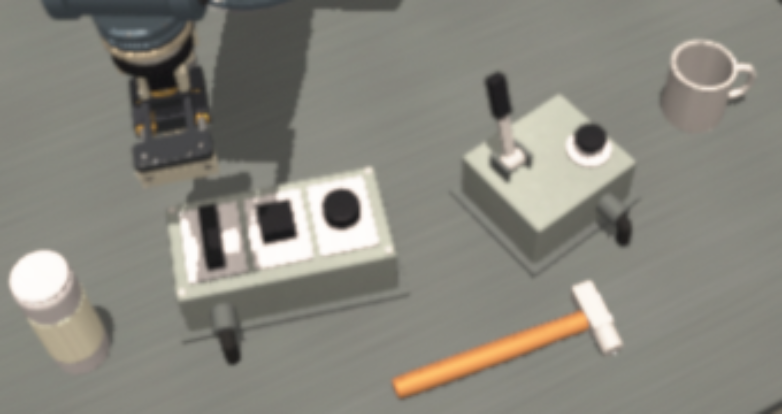

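The picture shows the lever up (500,95), all three keys in (210,235; 277,220; 342,208), and the can, mug and hammer where they were.

```bash
python3 -c "
from workcell import *
print(finish_job())"
```

```text
the job is handed in; nothing more can be done
None
```

The job is handed in at about 36 s: the trip switch was tested and the lever reset onto its catch, then the round, square and bar keys were locked in that order with light presses (stopped at a 14 N rise), and the can, mug and hammer look undisturbed.

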